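Load the bench deburring machine and set it running

ROBOT

A 6-joint arm with a two-finger parallel gripper is mounted at the origin on the work surface. World frame = base frame: x ahead of the robot, y to its left, z up, the work surface at z = 0. Lengths are in m, angles in rad, forces in N, time in s.
With the tool pointing down it reaches from about 0.35 to 0.775 m from the base axis. Payload 7.3 kg.
Tool frame: the origin (TCP) lies midway between the tips of the shut fingers; the grasp point (between the pads) lies 19 mm behind it (tcp_to_grasp is the distance from the TCP to the grasp point, in m); z points along the fingers, y is the line along which they close (so a half turn about z gives the same grasp; the last joint's range is limited). The gripper opens to 92 mm and grips with 3 to 60 N. Pads are 19 mm wide; open, the fingers measure 130 mm over their backs; the gripper's body (75 mm by 190 mm) begins 47 mm behind the grasp point.
Start: joints at [-1.479, 0.342, 1.524, -0, 1.275, -0.146], TCP at [0.124, -0.51, 0.227] pointing down, gripper open.
Joint ranges: [-2.53, 2.53], [-0.77, 2.02], [0.04, 2.7], [-1, 4.14], [0.28, 2.66], [-3.11, 3.11]. Speed limits (rad/s): [2.57, 2.57, 3.14, 3.14, 3.14, 3.14].

INTERFACE

Orientations are given as [roll, pitch, yaw] about the fixed x, y, z axes, in that order (R = Rz(yaw) Ry(pitch) Rx(roll)).
In Python, from cell import observe, read_camera, calibration, hand_in, tcp_to_grasp gives the robot as it stands.
- The arm moves only by the tool send_rows, never from a script. Its argument "targets" is a list of rows, each a list of 5 numbers: the opening, from 0 (shut) to 1 (fully open), then the shift along the world's x, y, z in m, then the turn about the world's z in rad. A call has 1 to 5 rows; each row shifts and turns the commanded pose from where the row before left it; what a row does not reach is not made up. A row lasts 1/10 s, in which the tool goes at most 50 mm and 8.59 degrees, less where a joint would pass 70% of its speed; a pose out of reach is approached as far as the arm can. A call is refused whole if a number of a shift passes 0.05 or a number of a turn 0.15, either way. A call with a gripper value outside its range is refused whole. The fingers move at their own pace and stop on an object; "grip_force" is the grip in N (left out, the last holds). Time passes only in rows, so rows that do not move let the fingers close. It gives the time, the measured TCP pose, the force, the opening and the grip force at its end, in the units of the state.
- observe(): the state, without advancing time (a new reading comes with each control period).
- read_camera(name): name is "scene" or "top"; returns (picture, depth): 480x640x3 uint8, red, green, blue; 480x640 float32, m along the optical axis (not along the pixel's ray), 0 where there is no reading.
- calibration(name): a dict with "intrinsics" (3x3 intrinsics, pixels), "world_to_cam" (4x4, takes a point from world to camera coordinates). Camera axes: x right, y up, looking along -z (the intrinsics and any distortion apply to the point x, -y, -z); pixel columns grow to the right and rows downward; lengths in m; the calibration is good to about 2 mm. A picture is of the moment at which its call begins. calibration takes no time and is no camera call.
- hand_in(): hands the job in; it is judged then, once.
The state is a dict: "time": time; "qpos": joint angles; "qvel": joint speeds; "joint_efforts": joint torques, N m; "tool_pos": TCP position; "tool_rot": TCP orientation; "contact_force": force on the tool from outside, world axes, zero at the start; "torque": the same for the moment, N m; "opening": finger opening in m; "grip_force": force on a finger pad.
Only numpy, scipy, OpenCV 4.12 (cv2) and the standard library are available. Lean on these libraries where they do the work, as an engineer would, in place of code of your own. Each camera call takes 0.05 s, during which the arm holds its last target. There are 200 camera calls.

TASK

Load the deburring machine on the bench: first pull the speed lever right back to the red stop mark, then lift the red lid open until it rests back on its stop by itself and lay every sawn steel tube that is on the bench in the tub. Then shut the lid fully and set the speed lever to the yellow mark; the lever must stay at stop whenever the lid is not shut. Leave the spray can and the amber jar where they are.

Things in the scene. Friction and masses are not known exactly. Their poses are not given: they have to be found in the camera images.
- machine: Blue deburring machine fixed to the bench; place and yaw vary. Origin on the bench under the tub's centre; x towards the hinge (far side), y along the tub. Tub outside 165 (x) x 345 (y) mm, inside 150 x 330; inner floor 38 mm and rim 95 mm above the bench (tubes fit lying, not standing). Base plate 190 x 370 x 12 mm; grey motor 70 mm high behind the tub (x 86 to 154 mm).
- lid_hinge (a point): Point on the lid's hinge axis, at the middle of the tub's far rim: machine frame (82.5, 0, 95.5) mm. The axis runs along the machine's y. Does not move with the lid.
- lid_bar (a point): Middle of the lid's round steel handle bar, 12 mm thick, 110 mm long along the machine's y, in the lid's plane on two end arms, 45 mm clear ahead of the lid's front edge: pinch it from above, fingers closing along the machine's x. 210 mm from the hinge axis, 99.5 mm high when shut; moves with the lid. Lid: red, 165 x 345 x 8 mm, 0.4 kg.
- lid (a joint): Lid angle in rad: 0 shut on the rim (as at the start), grows as the front edge lifts up and over, away from the robot; 1.571 upright, 1.75 leaning back on its stop. Damped (0.2 N m s/rad): let go below 1.57 it sinks shut in a few seconds; beyond that it sinks back onto its stop and stays.
- control_box: Grey control box fixed on the bench left of the machine, 130 (x) x 90 (y) x 50 mm high; origin on the bench under its centre, x away from the robot. On top a black drum (radius 45 mm, 50 mm wide, axis along y, 55 mm above the bench) has a red mark (stop) on its near side and a yellow mark just beyond its top. Place and yaw vary.
- lever_pivot (a point): Pivot of the speed lever: control box frame (0, 0, 55) mm; the pivot axis runs along the box's y. Does not move.
- lever_knob (a point): Centre of the black ball knob (28 mm diameter) on the end of the speed lever, 100 mm from the pivot; the lever's steel rod is 10 mm thick. The knob moves with the lever in the box's x-z plane.
- speed_lever (a joint): Speed lever angle in rad: 0 is stop (red mark, leaning 0.75 rad from upright towards the robot, end of travel), grows as it swings away from the robot, 0.75 upright, 0.90 at the yellow mark, 1.5 the far end of travel. Friction (0.12 N m) holds it where it is left; no spring. At the start it stands between 1.15 and 1.45.
- tube1: Sawn length of bare steel square tube, 80 mm long, 32 x 32 mm outside, 4 mm wall, open at both ends, about 0.28 kg; all are alike. Origin at its very centre; x along its length, y and z square to its sides. Starts lying flat on the bench right of the machine. Two to four of tube1 to tube4 are there; the others are absent (None).
- tube2: Sawn length of bare steel square tube, 80 mm long, 32 x 32 mm outside, 4 mm wall, open at both ends, about 0.28 kg; all are alike. Origin at its very centre; x along its length, y and z square to its sides. Starts lying flat on the bench right of the machine. Two to four of tube1 to tube4 are there; the others are absent (None).
- tube3: Sawn length of bare steel square tube, 80 mm long, 32 x 32 mm outside, 4 mm wall, open at both ends, about 0.28 kg; all are alike. Origin at its very centre; x along its length, y and z square to its sides. Starts lying flat on the bench right of the machine. Two to four of tube1 to tube4 are there; the others are absent (None).
- tube4: Sawn length of bare steel square tube, 80 mm long, 32 x 32 mm outside, 4 mm wall, open at both ends, about 0.28 kg; all are alike. Origin at its very centre; x along its length, y and z square to its sides. Starts lying flat on the bench right of the machine. Two to four of tube1 to tube4 are there; the others are absent (None).
- spray_can: Bystander: upright spray can, 60 mm diameter, 160 mm high, beyond the tubes. Origin at the centre of its foot.
- amber_jar: Bystander: amber glass jar with a black cap, 72 mm diameter, 90 mm high, on the bench beyond the control box. Origin at the centre of its foot.
There are look-alikes about, which are no part of the job. Leave any black, brown or green look-alike of the tube3 alone.

How it is judged:
By the outcome, as a careful person would: the job done as asked, in the order asked, and still so for the second after the job is handed in, with the robot touching nothing.
Of tube1, tube2, tube3, tube4 only 2 to 4 are there at a start; the rules pass over those that are not, and their reading is None.
At some moment in a run one of tube1, tube2, tube3, tube4 may be knocked a few centimetres aside while the robot is not near it.
Once in a run the grip may slacken for a moment while it holds something.
It also fails if it takes over 210 s, if anything falls off the work surface, if the arm or the gripper's body presses on something with over 40 N, if the wrist force passes 120 N, or if a joint passes its speed limit or range.

## Working session

There is one attempt and no reset: what is moved stays moved. The work goes in short steps, Python scripts to look and compute and a tool call to move; the robot and the scene stay as the last step left them, time stands still between calls to the robot, and variables do not carry over. Pictures are saved under pics/ and viewed, at most 14 in all, crops included, and the job is handed in when it is done.

Besides the shell and the picture viewer there is one more tool, called after "Request:" in YAML: its name, and indented under it one key for each argument. send_rows: Moves the arm, as the interface text tells. Its arguments: {"type":"object","properties":{"targets":{"type":"array","items":{"type":"array","items":{"type":"number"}}},"grip_force":{"type":"number"}},"required":["targets"]}

```bash
ls; mkdir -p pics; python3 - <<'E'
from cell import *
import cv2, numpy as np
for n in("scene","top"):
    p,d=read_camera(n); cv2.imwrite(f"pics/{n}0.png",p[:,:,::-1]); np.save(f"pics/{n}0.npy",d)
    c=calibration(n); print(n,c["intrinsics"],np.round(c["world_to_cam"],3),c.keys())
o=observe();print(o,tcp_to_grasp)
E
```

```text
pics
scene [[605.7222348    0.         309.38895542]
 [  0.         605.7222348  236.19432385]
 [  0.           0.           1.        ]] [[-0.652  0.758 -0.011  0.411]
 [-0.435 -0.362  0.824  0.15 ]
 [ 0.62   0.543  0.566 -2.   ]
 [ 0.     0.     0.     1.   ]] dict_keys(['intrinsics', 'world_to_cam'])
top [[557.78823001   0.         331.99201455]
 [  0.         557.78823001 235.16483615]
 [  0.           0.           1.        ]] [[-0.02  -1.     0.    -0.046]
 [ 0.996 -0.02   0.09  -0.549]
 [-0.09   0.002  0.996 -1.238]
 [ 0.     0.     0.     1.   ]] dict_keys(['intrinsics', 'world_to_cam'])
{'time': 0.1, 'qpos': array([-1.47902628e+00,  3.42676701e-01,  1.52487930e+00, -3.96605448e-05,
        1.27540085e+00, -1.45977068e-01]), 'qvel': array([-3.43429335e-05, -3.29427762e-03, -1.18362100e-03,  8.61245654e-05,
        4.01655929e-04, -6.10317631e-04]), 'joint_efforts': array([ 1.72275155e-03, -4.32004631e+01, -2.44693655e+01,  7.18314364e-02,
        5.25761582e-02, -4.81851896e-05]), 'tool_pos': array([ 0.12363416, -0.5098792 ,  0.22611691]), 'tool_rot': array([-3.14023745e+00, -1.60910824e-04,  2.37758579e-01]), 'contact_force': array([-0.35841655, -0.52911952,  0.06118058]), 'torque': array([-0.02563648,  0.0008387 , -0.00841969]), 'grip_force': 0.0, 'opening': 0.09182781510117091} 0.0188
```

View pics/scene0.png

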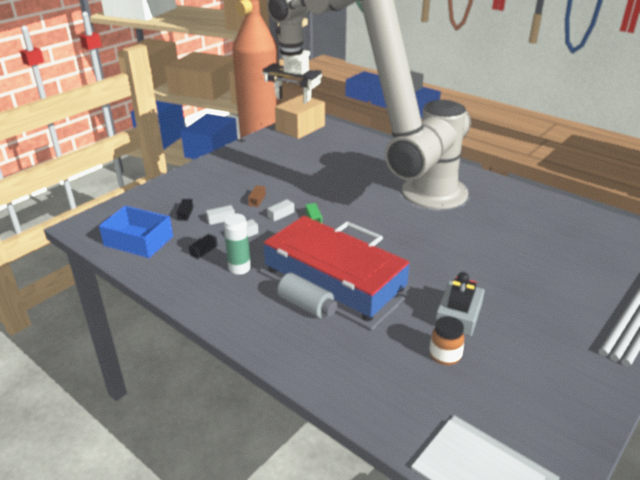

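View pics/top0.png

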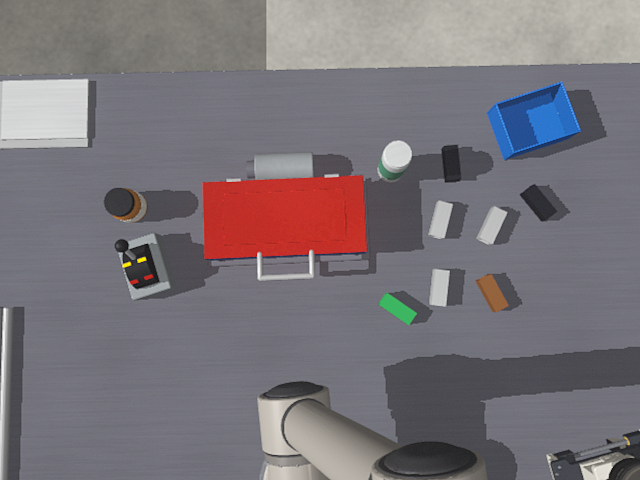

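The top view shows a closed red lid around (285,218) with its handle bar at (287,272). The control box is at (145,267) with the knob at (122,246), the jar is at (125,205) and the can at (395,160).

Tube candidates in the top view:
- **Bare steel grey:** (441,219), (492,225) and (440,287). These fit the description.
- **Look-alikes, not to touch:** black at (452,163) and (539,202), brown at (492,293), green at (398,308).

Next I'll measure them and confirm in a crop.

```bash
cat > h.py <<'E'
from cell import *
import cv2, numpy as np
def grab(n):
    p,d=read_camera(n); return p,cloud(n,d)
def cloud(n,d):
    c=calibration(n);K=c["intrinsics"];T=np.linalg.inv(c["world_to_cam"])
    v,u=np.mgrid[:480,:640]
    P=np.stack([(u-K[0,2])/K[0,0]*d,-(v-K[1,2])/K[1,1]*d,-d],-1)
    W=P@T[:3,:3].T+T[:3,3]; W[d==0]=np.nan; return W
def ray(n,uv,z):
    c=calibration(n);K=c["intrinsics"];T=np.linalg.inv(c["world_to_cam"])
    r=T[:3,:3]@np.array([(uv[0]-K[0,2])/K[0,0],-(uv[1]-K[1,2])/K[1,1],-1]);o=T[:3,3]
    return o+r*(z-o[2])/r[2]
def rect(pts):
    (c,s,a)=cv2.minAreaRect((pts[:,:2]*1000).astype(np.float32))
    if s[0]<s[1]: s=s[::-1];a+=90
    return np.round(c,1),np.round(s,1),round((a+90)%180-90,1) # long axis deg
def comps(m,lo=60):
    k,l,st,ce=cv2.connectedComponentsWithStats(m.astype(np.uint8))
    return [(l==i,ce[i]) for i in range(1,k) if st[i,4]>=lo]
def tubes(p,W,zlo=.024,zhi=.042):
    hsv=cv2.cvtColor(p,cv2.COLOR_RGB2HSV)
    m=(hsv[...,1]<50)&(hsv[...,2]>140)&(W[...,2]>zlo)&(W[...,2]<zhi)&(W[...,0]>.2)
    for c,ce in comps(m,150):
        print("grey",np.round(ce),rect(W[c]),"z",np.round(np.median(W[c][:,2]),4))
E
python3 - <<'E'
from h import *
p=cv2.imread("pics/top0.png")[:,:,::-1].copy();W=cloud("top",np.load("pics/top0.npy"))
print("bench z",np.nanmedian(W[350:370,50:200,2]), W[330,300])
tubes(p,W)
hsv=cv2.cvtColor(p,cv2.COLOR_RGB2HSV)
red=((hsv[...,0]<8)|(hsv[...,0]>172))&(hsv[...,1]>150)&(W[...,2]>.09)
for c,ce in comps(red,1000): print("lid",ce,rect(W[c]),np.median(W[c][:,2]))
bar=(hsv[...,1]<60)&(W[...,2]>.085)&(W[...,2]<.12); bar[:,:200]=0;bar[:240]=0;bar[:,380:]=0
for c,ce in comps(bar,100): print("bar",ce,rect(W[c]),np.median(W[c][:,2]))
box=(W[...,2]>.044)&(W[...,2]<.056)&(hsv[...,2]>90);box[:,200:]=0;box[:210]=0
print("box",rect(W[box]),box.sum())
for nm,m in(("red",((hsv[...,0]<8)|(hsv[...,0]>172))&(hsv[...,1]>150)),("yel",(abs(hsv[...,0]-28)<6)&(hsv[...,1]>150))):
    m=m.copy();m[:,200:]=0;m[:225]=0
    for c,ce in comps(m,15): print(nm,ce,np.nanmedian(W[c],0))
k=(hsv[...,2]<70)&(W[...,2]>.09);k[:,200:]=0;k[:225]=0
for c,ce in comps(k,20): print("knob",ce,np.median(W[c],0),W[c][:,2].max(),rect(W[c]))
a=cv2.resize(p[130:330,380:580],None,fx=2.9,fy=2.9,interpolation=2)
b=cv2.resize(p[225:305,100:180],None,fx=2.5,fy=2.5,interpolation=2)
im=np.zeros((580,785,3),np.uint8);im[:,:580]=a;im[:200,585:785]=b
cv2.imwrite("pics/crop0.png",im[:,:,::-1])
E
```

```text
bench z -0.0004031855066295442 [ 0.33500755  0.01993025 -0.00138923]
grey [440. 219.] (array([ 578.3, -303.1]), array([80.5, 32.7]), -16.3) z 0.0321
grey [492. 225.] (array([ 563.3, -419.6]), array([81.1, 33.8]), -26.2) z 0.0319
grey [439. 288.] (array([ 424.8, -294.8]), array([79.9, 33.1]), -8.2) z 0.0319
lid [283.67937367 216.86104279] (array([583.1,  45.3]), array([343.7, 165.2]), -88.6) 0.10430915062700807
bar [285.25880282 270.84683099] (array([479.2,  42.7]), array([122.4,  60.3]), -89.0) 0.10407596700072952
box (array([512.9, 370.6]), array([187.9,  90.8]), 17.1) 1076
red [148.26315789 276.55263158] [0.46061555 0.3365759  0.08936501]
red [133.96875 281.375  ] [0.45246386 0.36680777 0.08903992]
knob [121.71544715 245.55284553] [0.52318143 0.36926851 0.15507509] 0.16215703047491137 (array([524.1, 371.2]), array([24.9, 21.7]), -15.9)
knob [136.52287582 266.53376906] [0.48004815 0.35934215 0.09694628] 0.10432032834386007 (array([487.1, 361.2]), array([61.8, 49.1]), 16.8)
```

View pics/crop0.png

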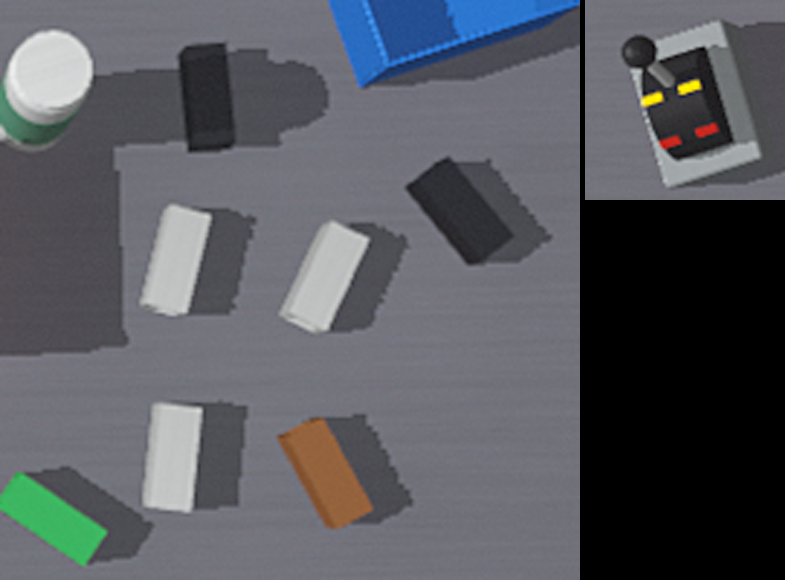

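The crop confirms three bare-steel grey tubes. The other four pieces are coloured look-alikes. The box yaw is about 17°, the pivot is about (0.486, 0.361), and the knob is about (0.5235, 0.372, 0.148), 0.101 m from the pivot against the 0.100 m given. I'll move over the knob next.

Request:
send_rows:
  targets:
    - [1,0.033,0.031,0,0.06]
    - [1,0.033,0.031,0,0]
    - [1,0.033,0.031,0,0]
    - [1,0.033,0.031,0,0]
    - [1,0.033,0.031,0,0]
  grip_force: 12

```text
time: 0.6
tool_pos: [0.2896, -0.3537, 0.2265]
tool_rot: [-3.141, 0.0, 0.297]
contact_force: [0.1, 0.5, 0.1]
opening: 0.0917
grip_force: 0.0
```

Request:
send_rows:
  targets:
    - [1,0.033,0.031,0,0]
    - [1,0.033,0.031,0,0]
    - [1,0.033,0.031,0,0]
    - [1,0.033,0.031,0,0]
    - [1,0.033,0.031,0,0]

```text
time: 1.1
tool_pos: [0.4547, -0.1986, 0.2266]
tool_rot: [-3.141, 0.0, 0.298]
contact_force: [0.5, -1.2, -0.2]
opening: 0.0918
grip_force: 0.0
```

Request:
send_rows:
  targets:
    - [1,0.006,0.047,0,0]
    - [1,0.006,0.047,0,0]
    - [1,0.006,0.047,0,0]
    - [1,0.006,0.047,0,0]
    - [1,0.006,0.047,0,0]

```text
time: 1.6
tool_pos: [0.4834, 0.0367, 0.2265]
tool_rot: [-3.142, 0.0, 0.298]
contact_force: [1.9, -1.0, 0.2]
opening: 0.0916
grip_force: 0.0
```

Request:
send_rows:
  targets:
    - [1,0.006,0.047,0,0]
    - [1,0.006,0.047,0,0]
    - [1,0.006,0.047,0,0]
    - [1,0.006,0.047,0,0]
    - [1,0.006,0.047,0,0]

```text
time: 2.1
tool_pos: [0.5134, 0.2717, 0.2264]
tool_rot: [3.141, 0.001, 0.298]
contact_force: [0.8, -1.5, -0.2]
opening: 0.0919
grip_force: 0.0
```

Request:
send_rows:
  targets:
    - [1,0.005,0.05,0,0]
    - [1,0.005,0.05,0,0]
    - [1,0,0,0,0]
    - [1,0,0,0,0]

```text
time: 2.5
tool_pos: [0.5229, 0.3701, 0.2254]
tool_rot: [3.141, 0.002, 0.3]
contact_force: [0.2, -0.3, -0.1]
opening: 0.0918
grip_force: 0.0
```

Request:
send_rows:
  targets:
    - [1,0,0.001,-0.049,0]
    - [1,0,0.001,-0.047,0]
    - [0.2,0,0,0,0]
    - [0.2,0,0,0,0]
    - [0.2,0,0,0,0]

```text
time: 3.0
tool_pos: [0.5254, 0.3714, 0.134]
tool_rot: [-3.141, -0.005, 0.297]
contact_force: [0.7, -0.2, 0.3]
opening: 0.0723
grip_force: 0.0
```

Request:
send_rows:
  targets:
    - [0.2,0,0,0,0]
    - [0.2,0,0,0,0]
    - [0.2,0,0,0,0]
    - [0.2,0,0,0,0]

```text
time: 3.4
tool_pos: [0.5238, 0.3714, 0.1313]
tool_rot: [-3.142, -0.001, 0.298]
contact_force: [-0.3, 0.8, -0.4]
opening: 0.0401
grip_force: 0.0
```

Request:
send_rows:
  targets:
    - [0.2,0,0,-0.002,0]
    - [0.2,0,0,0,0]
    - [0.2,0,0,0,0]
    - [0.2,0,0,0,0]
    - [0.2,0,0,0,0]

```text
time: 3.9
tool_pos: [0.5232, 0.373, 0.1287]
tool_rot: [-3.139, -0.001, 0.298]
contact_force: [-0.7, 5.4, -0.4]
opening: 0.0265
grip_force: 12.0
```

Request:
send_rows:
  targets:
    - [0.2,-0.0182,-0.0055,0.0059,0]
    - [0.2,-0.019,-0.0058,0.002,0]
    - [0.2,-0.019,-0.0058,-0.002,0]
    - [0.2,-0.0182,-0.0055,-0.0059,0]
    - [0.2,-0.0168,-0.0051,-0.0096,0]

```text
time: 4.4
tool_pos: [0.4322, 0.3451, 0.1205]
tool_rot: [-3.139, -0.004, 0.298]
contact_force: [-0.2, 7.0, 0.8]
opening: 0.0267
grip_force: 12.0
```

Request:
send_rows:
  targets:
    - [0.2,-0.0112,-0.0034,-0.0093,0]
    - [0.2,-0.003,-0.001,-0.003,0]
    - [0.2,0,0,0,0]
    - [0.2,0,0,0,0]

```text
time: 4.8
tool_pos: [0.4175, 0.3406, 0.1079]
tool_rot: [-3.139, -0.001, 0.298]
contact_force: [-5.2, 4.1, 8.3]
opening: 0.0268
grip_force: 12.0
```

Request:
send_rows:
  targets:
    - [0.2,-0.003,-0.001,0.003,0]
    - [0.2,0,0,0,0]
    - [0.2,-0.003,-0.001,-0.003,0]
    - [0.2,0,0,0,0]
    - [0.2,0,0,0,0]

```text
time: 5.3
tool_pos: [0.4154, 0.34, 0.1088]
tool_rot: [-3.138, -0.01, 0.298]
contact_force: [5.1, 7.7, 3.5]
opening: 0.0268
grip_force: 12.0
```

The reaction force is now along the lever's tangent, so it's against the stop. I'll release, rise clear and check.

Request:
send_rows:
  targets:
    - [0.8,0.002,0.001,0.001,0]
    - [0.8,0,0,0,0]
    - [0.8,0,0,0,0]
    - [0.8,0,0,0,0]
    - [0.8,0,0,0,0]

```text
time: 5.8
tool_pos: [0.414, 0.3379, 0.1076]
tool_rot: [3.141, 0.001, 0.298]
contact_force: [-0.1, -0.1, -0.2]
opening: 0.0625
grip_force: 0.0
```

Request:
send_rows:
  targets:
    - [1,0,0,0.05,0]
    - [1,0,0,0.05,0]
    - [1,0,-0.05,0.02,0]
    - [1,0.01,-0.05,0,0]
    - [1,0.01,-0.05,0,0]

```text
time: 6.3
tool_pos: [0.4338, 0.1925, 0.2273]
tool_rot: [3.141, -0.002, 0.3]
contact_force: [0.7, 0.2, 0.2]
opening: 0.0916
grip_force: 0.0
```

```bash
cat >> h.py <<'E'
def knob(p,W):
    hsv=cv2.cvtColor(p,cv2.COLOR_RGB2HSV)
    k=(hsv[...,2]<70)&(W[...,2]>.105)&(W[...,2]<.18);k[:,200:]=0;k[:225]=0
    for c,ce in comps(k,20):
        q=W[c]
        A=np.c_[2*q,np.ones(len(q))];s=np.linalg.lstsq(A,(q**2).sum(1),rcond=None)[0]
        print("knob",ce.round(),np.median(q,0).round(4),q[:,2].max().round(4),rect(q),"sphere",s[:3].round(4),np.sqrt(s[3]+s[:3]@s[:3]).round(4))
E
python3 - <<'E'
from h import *
p,W=grab("top");cv2.imwrite("pics/t1.png",p[200:320,60:220,::-1].repeat(4,0).repeat(4,1));knob(p,W);tubes(p,W)
hsv=cv2.cvtColor(p,cv2.COLOR_RGB2HSV)
b=(hsv[...,1]<60)&(hsv[...,2]>120)&(W[...,2]>.095)&(W[...,2]<.115);b[:262]=0;b[:,:240]=0;b[300:]=0;b[:,340:]=0
for c,ce in comps(b,50): print("bar",rect(W[c]),W[c][:,2].max())
E
```

```text
grey [440. 219.] (array([ 578.2, -303. ]), array([80.6, 33.1]), -16.7) z 0.0321
grey [492. 225.] (array([ 562.8, -419.4]), array([81.2, 33.6]), -27.3) z 0.032
grey [439. 296.] (array([ 406.1, -291.9]), array([42.5, 33.2]), -5.4) z 0.0319
bar (array([467. ,  43.7]), array([118.7,  38. ]), 88.9) 0.11109828901329655
```

View pics/t1.png

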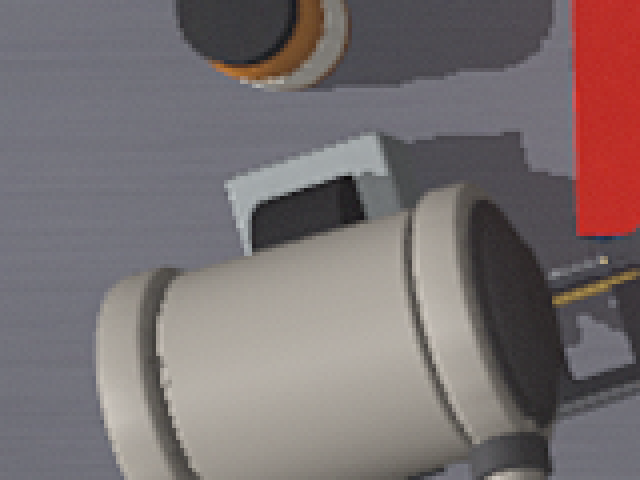

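The arm hides the lever here, so I'll check it later. Next I move to the lid bar, expected at (0.456, 0.042, 0.0995). The near edge of the bar measures 0.449, which agrees. I'll also work out the lid arc.

Request:
send_rows:
  targets:
    - [0.36,0.002,-0.015,0,0.13]
    - [0.36,0.002,-0.015,0,0.13]
    - [0.36,0.002,-0.015,0,0.13]
    - [0.36,0.002,-0.015,0,0.13]
    - [0.36,0.002,-0.015,0,0.13]

```text
time: 6.85
tool_pos: [0.4437, 0.118, 0.2263]
tool_rot: [-3.141, 0.0, 0.953]
contact_force: [0.1, 1.0, -0.3]
opening: 0.0563
grip_force: 0.0
```

Request:
send_rows:
  targets:
    - [0.36,0.002,-0.015,0,0.13]
    - [0.36,0.002,-0.015,0,0.13]
    - [0.36,0.002,-0.015,0,0.13]
    - [0.36,0.002,-0.015,0,0.13]
    - [0.36,0.002,-0.015,0,0.127]

```text
time: 7.35
tool_pos: [0.4537, 0.0431, 0.2263]
tool_rot: [-3.141, -0.0, 1.6]
contact_force: [0.8, 0.5, -1.1]
opening: 0.0329
grip_force: 0.0
```

```bash
python3 - <<'E'
from h import *
a=np.r_[np.arange(0,1.7,.15),1.75]
x=-.21*np.cos(a)+.004*np.sin(a);z=.21*np.sin(a)+.004*np.cos(a)
for i in range(1,len(a)): print(a[i].round(2),(x[i]-x[i-1]).round(4),(.024*(x[i]-x[i-1])).round(4),(z[i]-z[i-1]).round(4),"abs",(x[i]+.6655).round(4),(z[i]+.0955-.019).round(4))
print(observe()["tool_pos"],observe()["tool_rot"],observe()["opening"])
p,W=grab("scene");cv2.imwrite("pics/s1.png",p[:,:,::-1])
E
```

```text
0.15 0.003 0.0001 0.0313 abs 0.4585 0.1118
0.3 0.0076 0.0002 0.0305 abs 0.4661 0.1424
0.45 0.0121 0.0003 0.0291 abs 0.4781 0.1714
0.6 0.0163 0.0004 0.0269 abs 0.4944 0.1984
0.75 0.0201 0.0005 0.0242 abs 0.5146 0.2226
0.9 0.0235 0.0006 0.0209 abs 0.5381 0.2435
1.05 0.0264 0.0006 0.0172 abs 0.5645 0.2606
1.2 0.0287 0.0007 0.013 abs 0.5931 0.2737
1.35 0.0303 0.0007 0.0086 abs 0.6234 0.2823
1.5 0.0312 0.0007 0.004 abs 0.6546 0.2863
1.65 0.0315 0.0008 -0.0007 abs 0.6861 0.2855
1.75 0.0208 0.0005 -0.0031 abs 0.7069 0.2824
[0.45370434 0.0430814  0.22631405] [-3.14133792e+00 -6.60591937e-06  1.60000803e+00] 0.03292354107551604
```

View pics/s1.png

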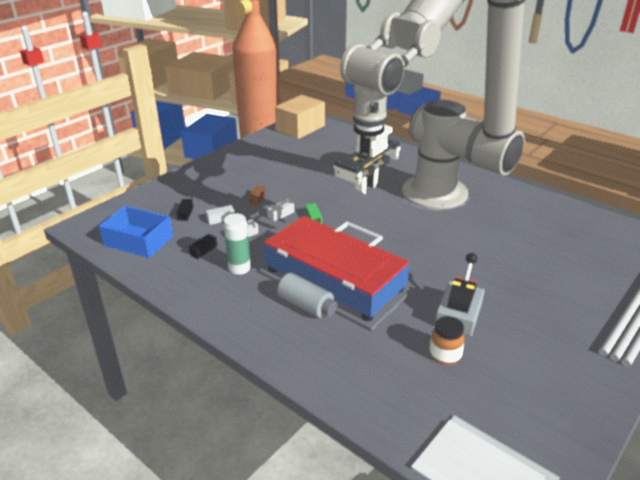

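The scene view shows the lever leaning towards the robot, with the knob at (471,258) and the lid still shut. I'll check the knob position against the stop with a ray cast, then descend on the bar.

```bash
cat >> h.py <<'E'
def knob_scene(p,W):
    hsv=cv2.cvtColor(p,cv2.COLOR_RGB2HSV)
    m=(hsv[...,2]<75)&(W[...,2]>.105)&(W[...,2]<.18)&(W[...,1]>.29)&(W[...,1]<.43)&(W[...,0]>.38)&(W[...,0]<.6)
    for c,ce in comps(m,20):
        q=W[c];C=np.linalg.inv(calibration("scene")["world_to_cam"])[:3,3]
        s=q.mean(0);r=(s-C)/np.linalg.norm(s-C);ctr=s+r*.0095
        print("scene knob",ce,"centre~",ctr.round(4),"n",c.sum())
E
python3 - <<'E'
from h import *
p,W=grab("scene");knob_scene(p,W)
hsv=cv2.cvtColor(p,cv2.COLOR_RGB2HSV)
for nm,m in(("red",((hsv[...,0]<8)|(hsv[...,0]>172))&(hsv[...,1]>120)),("yel",(abs(hsv[...,0]-27)<7)&(hsv[...,1]>120))):
    m=m&(abs(W[...,0]-.49)<.06)&(abs(W[...,1]-.36)<.06)&(W[...,2]>.07)
    for c,ce in comps(m,6): print(nm,ce,W[c].mean(0).round(4))
E
```

```text
scene knob [469.6875     257.77083333] centre~ [0.4246 0.341  0.1283] n 48
yel [455.  282.5] [0.5008 0.3476 0.1014]
yel [470.  286.1] [0.4896 0.3813 0.101 ]
```

Request:
send_rows:
  targets:
    - [0.36,0,0,-0.048,0]
    - [0.36,0,0,-0.048,0]
    - [0.36,0,0,-0.048,0]
    - [0.36,0,0,0,0]
    - [0.36,0,0,0,0]
  grip_force: 20

```text
time: 7.95
tool_pos: [0.4539, 0.0441, 0.0829]
tool_rot: [-3.14, -0.0, 1.593]
contact_force: [0.4, -0.7, 0.1]
opening: 0.0328
grip_force: 0.0
```

Request:
send_rows:
  targets:
    - [0.05,0,0,0,0]
    - [0.05,0,0,0,0]
    - [0.05,0,0,0,0]
    - [0.05,0,0,0,0]
    - [0.05,0,0,0,0]

```text
time: 8.45
tool_pos: [0.4562, 0.0437, 0.0841]
tool_rot: [3.136, 0.0, 1.594]
contact_force: [4.9, 1.4, 8.5]
opening: 0.0115
grip_force: 20.0
```

The knob height is 0.128, which matches stop, and the bar is held. Now I lift the lid along its arc.

Request:
send_rows:
  targets:
    - [0.05,0.003,0,0.031,0]
    - [0.05,0.0076,0,0.0305,0]
    - [0.05,0.012,0,0.029,0]
    - [0.05,0.0163,0,0.027,0]
    - [0.05,0.02,0,0.024,0]

```text
time: 8.95
tool_pos: [0.5137, 0.0447, 0.2248]
tool_rot: [3.14, -0.002, 1.595]
contact_force: [13.1, 4.9, -17.2]
opening: 0.0114
grip_force: 20.0
```

Request:
send_rows:
  targets:
    - [0.05,0.0235,0.001,0.021,0]
    - [0.05,0.0264,0.001,0.017,0]
    - [0.05,0.0287,0.001,0.013,0]

```text
time: 9.25
tool_pos: [0.5904, 0.0466, 0.2769]
tool_rot: [-3.139, 0.001, 1.595]
contact_force: [-3.1, -2.2, 2.1]
opening: 0.0111
grip_force: 20.0
```

Request:
send_rows:
  targets:
    - [0.05,0.0303,0.001,0.0086,0]
    - [0.05,0.0312,0.001,0.004,0]
    - [0.05,0.0315,0.001,-0.0007,0]
    - [0.05,0.018,0,-0.003,0]
    - [0.05,0,0,0,0]

```text
time: 9.75
tool_pos: [0.7046, 0.0493, 0.2846]
tool_rot: [3.138, 0.0, 1.594]
contact_force: [1.7, -0.9, 6.3]
opening: 0.0113
grip_force: 20.0
```

```bash
python3 - <<'E'
from h import *
o=observe();print(o["tool_pos"],o["contact_force"],o["opening"],o["qpos"])
p,W=grab("scene");cv2.imwrite("pics/s2.png",p[:,:,::-1])
E
```

```text
[0.70458795 0.04933696 0.28460423] [ 1.69399101 -0.93175194  6.26355499] 0.011298531528654043 [-3.84024725e-02  6.81158485e-01  8.02938334e-01 -1.51879556e-04
  1.65365156e+00 -6.18726844e-02]
```

View pics/s2.png

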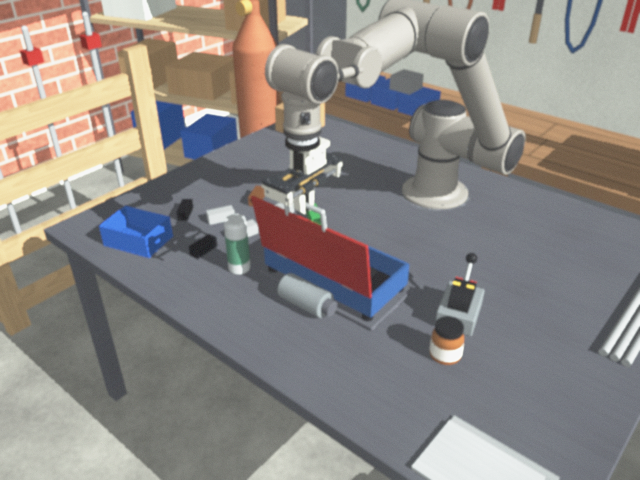

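The lid is leaning back past upright. I'll release it, rise and back away.

Request:
send_rows:
  targets:
    - [0.3,0.002,0,0,0]
    - [0.3,0,0,0,0]
    - [0.3,0,0,0,0]
    - [0.3,0,0,0.02,0]
    - [0.3,0,0,0.04,0]

```text
time: 10.3
tool_pos: [0.7029, 0.0497, 0.3404]
tool_rot: [-3.133, -0.001, 1.595]
contact_force: [0.5, -0.3, 0.9]
opening: 0.0277
grip_force: 0.0
```

Request:
send_rows:
  targets:
    - [0.3,-0.05,0,0,-0.14]
    - [0.6,-0.045,-0.02,0,-0.14]
    - [1,-0.03,-0.04,0,-0.14]
    - [1,0,-0.05,0,-0.14]
    - [1,0,-0.05,-0.02,-0.14]

```text
time: 10.8
tool_pos: [0.5813, -0.108, 0.3284]
tool_rot: [3.136, -0.002, 0.897]
contact_force: [1.3, -0.1, 0.8]
opening: 0.0547
grip_force: 0.0
```

```bash
python3 - <<'E'
from h import *
o=observe();print(o["tool_pos"],o["tool_rot"])
p,W=grab("top");tubes(p,W)
w=(W[...,2]>.14)&(W[...,2]<.17);w[:,:370]=0;w[:,430:]=0;w[200:]=0
for c,ce in comps(w,50): print("can",ce,rect(W[c]),W[c][:,2].max())
p,W=grab("scene");hsv=cv2.cvtColor(p,cv2.COLOR_RGB2HSV)
red=((hsv[...,0]<8)|(hsv[...,0]>172))&(hsv[...,1]>150)&(W[...,2]>.06)&(W[...,0]>.5)&(W[...,0]<.8)&(abs(W[...,1])<.3)
for c,ce in comps(red,500):
    q=W[c]; n=np.linalg.svd(q-q.mean(0),full_matrices=0)[2][2]; print("lid normal",n.round(3),q.mean(0).round(3),"angle",1.5708+np.arcsin(abs(n[2])))
E
```

```text
[ 0.58133689 -0.10800407  0.32843276] [ 3.13619492e+00 -1.89040769e-03  8.96641746e-01]
grey [440. 219.] (array([ 578.2, -303.1]), array([80.2, 32.7]), -16.1) z 0.032
grey [492. 225.] (array([ 562.7, -419.2]), array([80.4, 33.4]), -26.9) z 0.032
grey [439. 288.] (array([ 424.9, -294.8]), array([79.9, 33.2]), -8.1) z 0.0319
```

Request:
send_rows:
  targets:
    - [1,0,-0.022,-0.01,-0.131]
    - [1,0,-0.022,-0.01,-0.131]
    - [1,0,-0.022,-0.01,-0.131]
    - [1,0,-0.022,-0.01,-0.131]
    - [1,0,-0.022,-0.01,-0.131]

```text
time: 11.4
tool_pos: [0.5817, -0.2168, 0.2749]
tool_rot: [-3.141, 0.001, 0.242]
contact_force: [-0.0, 0.8, -0.4]
opening: 0.0914
grip_force: 0.0
```

Request:
send_rows:
  targets:
    - [1,0,-0.022,0,-0.131]
    - [1,0,-0.022,0,-0.131]
    - [1,-0.003,-0.022,0,-0.131]
    - [1,0,-0.019,0,-0.131]

```text
time: 11.8
tool_pos: [0.5785, -0.3021, 0.2752]
tool_rot: [-3.141, 0.001, -0.282]
contact_force: [0.3, 0.5, -0.4]
opening: 0.0921
grip_force: 0.0
```

```bash
python3 - <<'E'
from h import *
o=observe();print(o["tool_pos"],o["tool_rot"])
p,W=grab("top")
hsv=cv2.cvtColor(p,cv2.COLOR_RGB2HSV)
print("can",W[145:170:5,395].round(3))
im=np.hstack([cv2.resize(p[120:320,180:400],(440,400))])
p,W=grab("scene");hsv=cv2.cvtColor(p,cv2.COLOR_RGB2HSV)
red=((hsv[...,0]<12)|(hsv[...,0]>168))&(hsv[...,1]>120)&(W[...,2]>.1)&(W[...,0]>.5)&(W[...,0]<.85)&(abs(W[...,1])<.3)
for c,ce in comps(red,300):
    q=W[c]; n=np.linalg.svd(q-q.mean(0),full_matrices=0)[2][2]; print("lid normal",n.round(3),q.mean(0).round(3),"angle",1.5708+np.arcsin(abs(n[2])))
    print(ce)
im=np.hstack([im,cv2.resize(p[180:340,200:360],(340,340)).copy() if 0 else cv2.resize(p[180:340,220:356],(340,400))])
cv2.imwrite("pics/c3.png",im[:,:,::-1])
E
```

```text
[ 0.57854488 -0.30206517  0.27524542] [-3.14128902e+00  1.04162544e-03 -2.82161975e-01]
can [[ 0.718 -0.19   0.161]
 [ 0.709 -0.19   0.157]
 [ 0.699 -0.19   0.156]
 [ 0.686 -0.188  0.165]
 [ 0.677 -0.189  0.159]]
lid normal [-0.985 -0.027  0.17 ] [0.692 0.067 0.185] angle 1.7418677201184904
[314.06628973 246.31526613]
```

View pics/c3.png

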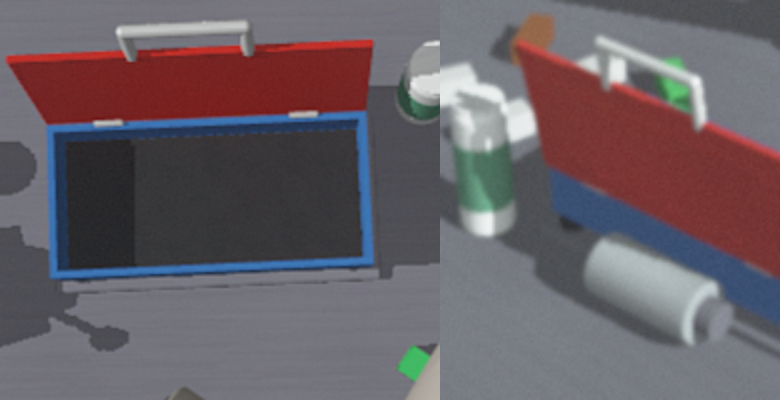

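The crop shows the lid resting back at about 1.74 rad and an empty tub. The can, centred near (0.70, -0.19), is clear of the gripper. Picking the first tube.

Request:
send_rows:
  targets:
    - [1,0,-0.001,-0.05,0]
    - [1,0,0,-0.05,0]
    - [1,0,0,-0.05,0]
    - [1,0,0,-0.05,0]
    - [1,0,0,-0.045,0]
  grip_force: 40

```text
time: 12.4
tool_pos: [0.5785, -0.3007, 0.0283]
tool_rot: [-3.141, 0.001, -0.273]
contact_force: [0.1, 0.7, 0.0]
opening: 0.0917
grip_force: 0.0
```

Request:
send_rows:
  targets:
    - [0.6,0,0,-0.025,0]
    - [0.2,0,0,0,0]
    - [0.2,0,0,0,0]
    - [0.2,0,0,0,0]
    - [0.2,0,0,0,0]

```text
time: 12.9
tool_pos: [0.5793, -0.3024, 0.0061]
tool_rot: [3.141, -0.001, -0.276]
contact_force: [1.1, 0.3, -0.3]
opening: 0.0564
grip_force: 0.0
```

Request:
send_rows:
  targets:
    - [0.2,0,0,0,0]
    - [0.2,0,0,0,0]
    - [0.2,0,0,0,0]
    - [0.2,0,0,0,0]

```text
time: 13.3
tool_pos: [0.5789, -0.303, 0.0056]
tool_rot: [3.141, -0.0, -0.278]
contact_force: [-1.1, -1.3, 1.6]
opening: 0.0318
grip_force: 40.0
```

Request:
send_rows:
  targets:
    - [0.2,0,0,0.03,0]
    - [0.2,0,0,0.045,0]
    - [0.2,0,0,0.045,0]
    - [0.2,0,0.02,0.03,0.03]
    - [0.2,0,0.04,0,0.03]

```text
time: 13.8
tool_pos: [0.5809, -0.2459, 0.1603]
tool_rot: [3.138, -0.01, -0.22]
contact_force: [1.5, 0.1, -3.5]
opening: 0.0316
grip_force: 40.0
```

Request:
send_rows:
  targets:
    - [0.2,0,0.045,0,0.05]
    - [0.2,0,0.045,0,0.05]
    - [0.2,0,0.045,0,0.05]
    - [0.2,0,0.045,0,0.05]
    - [0.2,0,0.045,0,0.04]

```text
time: 14.3
tool_pos: [0.5781, -0.0159, 0.1548]
tool_rot: [-3.141, 0.001, 0.024]
contact_force: [1.0, 0.2, -3.4]
opening: 0.0319
grip_force: 40.0
```

Request:
send_rows:
  targets:
    - [0.2,-0.002,0.045,0,0]
    - [0.2,-0.002,0.045,0,0]
    - [0.2,0,0.04,0,0]
    - [0.2,0,0.033,0,0]
    - [0.2,0,0,0,0]

```text
time: 14.8
tool_pos: [0.5738, 0.1495, 0.1546]
tool_rot: [-3.14, 0.002, 0.027]
contact_force: [-0.1, -0.9, -3.7]
opening: 0.032
grip_force: 40.0
```

Request:
send_rows:
  targets:
    - [0.2,0,-0.002,-0.04,0]
    - [0.2,0,-0.002,-0.04,0]
    - [0.2,0,0,-0.02,0]
    - [0.2,0,0,-0.01,0]
    - [0.2,0,0,0,0]

```text
time: 15.3
tool_pos: [0.5744, 0.1406, 0.0447]
tool_rot: [3.141, 0.002, 0.022]
contact_force: [-0.6, 0.2, -3.4]
opening: 0.0318
grip_force: 40.0
```

Request:
send_rows:
  targets:
    - [0.5,0,0,-0.001,0]
    - [0.5,0,0,0,0]
    - [0.5,0,0,0,0]
    - [0.5,0,0,0,0]

```text
time: 15.7
tool_pos: [0.5753, 0.1413, 0.0451]
tool_rot: [-3.142, -0.001, 0.022]
contact_force: [-0.3, -0.8, 0.3]
opening: 0.0457
grip_force: 0.0
```

Request:
send_rows:
  targets:
    - [0.5,0,0,0.03,0]
    - [0.5,0,0,0.04,0]
    - [0.5,0,0,0.045,0]
    - [1,0,-0.05,0.01,-0.05]
    - [1,0,-0.05,0,-0.05]

```text
time: 16.2
tool_pos: [0.5764, 0.0424, 0.1726]
tool_rot: [-3.142, -0.007, -0.076]
contact_force: [0.1, -0.1, -0.6]
opening: 0.0574
grip_force: 0.0
```

Request:
send_rows:
  targets:
    - [1,-0.001,-0.048,0,-0.08]
    - [1,-0.001,-0.048,0,-0.08]
    - [1,-0.001,-0.048,0,-0.08]
    - [1,-0.001,-0.048,0,-0.08]
    - [1,-0.001,-0.048,0,-0.07]

```text
time: 16.7
tool_pos: [0.5697, -0.1997, 0.1698]
tool_rot: [-3.142, -0.001, -0.471]
contact_force: [0.3, -0.5, 0.1]
opening: 0.0912
grip_force: 0.0
```

Request:
send_rows:
  targets:
    - [1,-0.001,-0.048,0,0]
    - [1,-0.001,-0.048,0,0]
    - [1,-0.001,-0.048,0,0]
    - [1,-0.002,-0.048,0,0]
    - [1,-0.002,-0.033,0,0]

```text
time: 17.2
tool_pos: [0.562, -0.4261, 0.1693]
tool_rot: [3.141, -0.001, -0.47]
contact_force: [-0.3, 0.3, -0.5]
opening: 0.092
grip_force: 0.0
```

```bash
python3 - <<'E'
from h import *
o=observe();print(o["tool_pos"],o["tool_rot"])
p,W=grab("top");tubes(p,W);tubes(p,W,.06,.08)
cv2.imwrite("pics/t4.png",p[:,:,::-1])
E
```

```text
[ 0.5620101  -0.42614361  0.16928771] [ 3.14070730e+00 -7.46656329e-04 -4.69529955e-01]
grey [490. 228.] (array([ 555.2, -414.4]), array([63.3, 31.7]), -29.2) z 0.0321
grey [439. 288.] (array([ 425. , -294.9]), array([80.2, 33.3]), -8.2) z 0.0319
grey [241. 223.] (array([575. , 141.2]), array([80.8, 32.6]), 0.9) z 0.0691
```

View pics/t4.png

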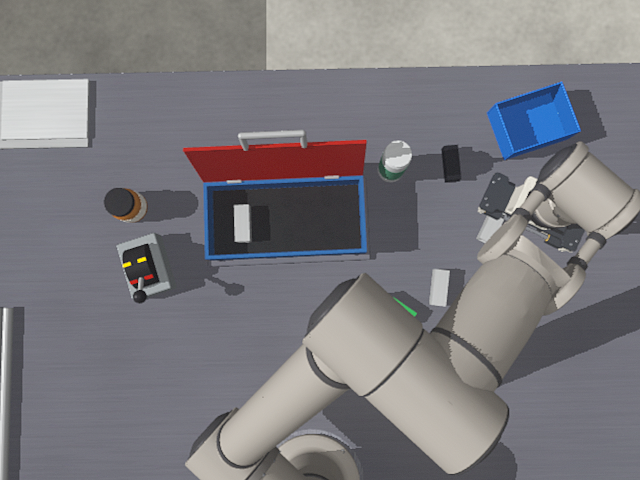

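The first tube lies in the tub at (241,223) and the lever is still at stop, knob at (139,296). The second tube hasn't moved. Picking it.

Request:
send_rows:
  targets:
    - [1,0,0.0065,-0.03,0]
    - [1,0,0,-0.05,0]
    - [1,0,0,-0.05,0]
    - [1,0,0,-0.032,0]
    - [0.6,0,0,0,0]

```text
time: 17.75
tool_pos: [0.5617, -0.4149, 0.0035]
tool_rot: [-3.14, 0.005, -0.467]
contact_force: [0.2, -0.7, 0.7]
opening: 0.0876
grip_force: 0.0
```

Request:
send_rows:
  targets:
    - [0.2,0,0,0,0]
    - [0.2,0,0,0,0]
    - [0.2,0,0,0,0]
    - [0.2,0,0,0,0]
    - [0.2,0,0,0,0]

```text
time: 18.25
tool_pos: [0.563, -0.4164, 0.0078]
tool_rot: [3.141, -0.001, -0.468]
contact_force: [0.9, -0.4, -0.2]
opening: 0.0485
grip_force: 0.0
```

Request:
send_rows:
  targets:
    - [0.2,0,0,0,0]
    - [0.2,0,0,0,0]
    - [0.2,0,0,0,0]

```text
time: 18.55
tool_pos: [0.5628, -0.4167, 0.0074]
tool_rot: [3.141, -0.0, -0.468]
contact_force: [-1.2, -1.8, 2.0]
opening: 0.0317
grip_force: 40.0
```

Request:
send_rows:
  targets:
    - [0.2,0,0,0.03,0]
    - [0.2,0,0,0.045,0]
    - [0.2,0,0,0.045,0]
    - [0.2,0.001,0.02,0.03,0.03]
    - [0.2,0.001,0.04,0,0.06]

```text
time: 19.05
tool_pos: [0.5664, -0.3596, 0.1624]
tool_rot: [3.138, -0.01, -0.379]
contact_force: [1.4, -0.2, -1.1]
opening: 0.0319
grip_force: 40.0
```

Request:
send_rows:
  targets:
    - [0.2,0.001,0.045,0,0.08]
    - [0.2,0.001,0.045,0,0.08]
    - [0.2,0.001,0.045,0,0.08]
    - [0.2,0.001,0.045,0,0.08]
    - [0.2,0.001,0.045,0,0.08]

```text
time: 19.55
tool_pos: [0.5692, -0.1292, 0.1567]
tool_rot: [-3.141, 0.001, 0.025]
contact_force: [0.1, 1.1, -2.2]
opening: 0.0315
grip_force: 40.0
```

Request:
send_rows:
  targets:
    - [0.2,0.001,0.045,0,0]
    - [0.2,0.001,0.045,0,0]
    - [0.2,0.001,0.045,0,0]
    - [0.2,0.001,0.042,0,0]
    - [0.2,0,0,0,0]

```text
time: 20.05
tool_pos: [0.573, 0.0511, 0.1568]
tool_rot: [-3.139, 0.001, 0.028]
contact_force: [-0.3, 0.3, -1.8]
opening: 0.0315
grip_force: 40.0
```

Request:
send_rows:
  targets:
    - [0.2,0,-0.003,-0.04,0]
    - [0.2,0,-0.002,-0.04,0]
    - [0.2,0,0,-0.02,0]
    - [0.2,0,0,-0.01,0]
    - [0.2,0,0,0,0]

```text
time: 20.55
tool_pos: [0.5734, 0.0404, 0.0465]
tool_rot: [-3.141, 0.002, 0.022]
contact_force: [0.3, -0.6, -1.7]
opening: 0.032
grip_force: 40.0
```

Request:
send_rows:
  targets:
    - [0.5,0,0,0,0]
    - [0.5,0,0,0,0]
    - [0.5,0,0,0,0]
    - [0.5,0,0,0,0]

```text
time: 20.95
tool_pos: [0.5743, 0.0407, 0.0479]
tool_rot: [3.141, -0.001, 0.022]
contact_force: [-0.1, 0.0, 0.1]
opening: 0.0462
grip_force: 0.0
```

Request:
send_rows:
  targets:
    - [0.5,0,0,0.03,0]
    - [0.5,0,0,0.04,0]
    - [0.5,0,0,0.045,0]
    - [1,-0.015,-0.035,0.01,-0.03]
    - [1,-0.018,-0.04,0,-0.03]

```text
time: 21.45
tool_pos: [0.5424, -0.0343, 0.1753]
tool_rot: [3.14, -0.007, -0.036]
contact_force: [0.2, -1.2, -0.1]
opening: 0.0572
grip_force: 0.0
```

Request:
send_rows:
  targets:
    - [1,-0.018,-0.04,0,-0.03]
    - [1,-0.018,-0.04,0,-0.03]
    - [1,-0.018,-0.04,0,-0.03]
    - [1,-0.018,-0.04,0,-0.02]
    - [1,-0.018,-0.04,0,0]

```text
time: 21.95
tool_pos: [0.45, -0.2358, 0.1727]
tool_rot: [3.141, -0.001, -0.148]
contact_force: [1.0, -0.3, 0.7]
opening: 0.0909
grip_force: 0.0
```

Request:
send_rows:
  targets:
    - [1,-0.015,-0.04,0,0]
    - [1,-0.01,-0.026,0,0]
    - [1,0,0,0,0]

```text
time: 22.25
tool_pos: [0.4247, -0.3035, 0.1725]
tool_rot: [3.14, -0.001, -0.152]
contact_force: [0.0, -0.5, -0.5]
opening: 0.0918
grip_force: 0.0
```

```bash
python3 - <<'E'
from h import *
o=observe();print(o["tool_pos"],o["tool_rot"])
p,W=grab("top");tubes(p,W);tubes(p,W,.06,.08)
p,W=grab("scene");tubes(p,W);cv2.imwrite("pics/s5.png",p[:,:,::-1])
E
```

```text
[ 0.42468785 -0.30354761  0.17250724] [ 3.13997760e+00 -7.16814098e-04 -1.51854431e-01]
grey [241. 223.] (array([575. , 140.7]), array([80.4, 32.7]), -0.2) z 0.0692
grey [287. 222.] (array([575.7,  41. ]), array([79. , 31.9]), 1.1) z 0.0692
grey [446. 352.] (array([647.8, 418.2]), array([69.5, 31.8]), -62.8) z 0.0328
```

View pics/s5.png

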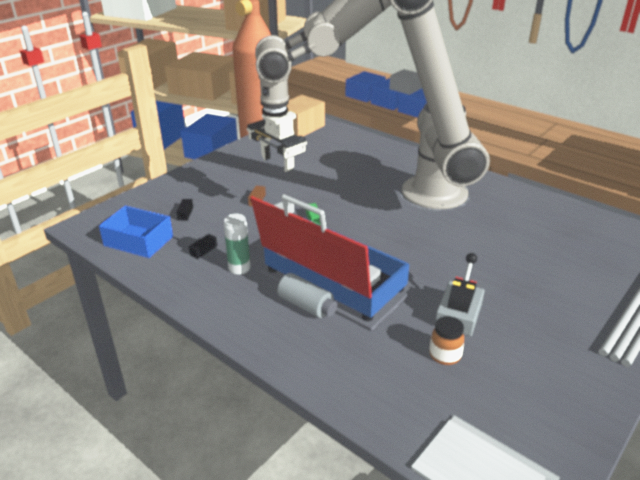

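Two tubes are in the tub. The third is hidden by the arm and lid in both views, so I'll step aside and check it before grasping.

Request:
send_rows:
  targets:
    - [1,0.03,-0.04,0,0]
    - [1,0.03,-0.04,0,0]
    - [1,0.03,-0.04,0,0]

```text
time: 22.65
tool_pos: [0.5179, -0.4198, 0.1728]
tool_rot: [3.141, -0.001, -0.145]
contact_force: [1.3, -0.8, 1.0]
opening: 0.0915
grip_force: 0.0
```

```bash
python3 - <<'E'
from h import *
o=observe();print(o["tool_pos"],o["tool_rot"])
p,W=grab("top");tubes(p,W)
E
```

```text
[ 0.51786678 -0.41978339  0.17283856] [ 3.14145380e+00 -6.57487425e-04 -1.45452945e-01]
grey [439. 288.] (array([ 424.8, -295.2]), array([80. , 33.2]), -7.7) z 0.0321
```

It hasn't moved. Going back to grasp it.

Request:
send_rows:
  targets:
    - [1,-0.03,0.04,0,0]
    - [1,-0.03,0.04,0,0]
    - [1,-0.03,0.045,0,0]
    - [1,0,0.003,-0.02,0.008]
    - [1,0,0,-0.03,0]

```text
time: 23.2
tool_pos: [0.4291, -0.2935, 0.124]
tool_rot: [3.139, -0.004, -0.136]
contact_force: [0.5, -0.5, -0.0]
opening: 0.092
grip_force: 0.0
```

Request:
send_rows:
  targets:
    - [1,0,0,-0.045,0]
    - [1,0,0,-0.045,0]
    - [1,0,0,-0.025,0]
    - [0.6,0,0,0,0]
    - [0.2,0,0,0,0]

```text
time: 23.7
tool_pos: [0.4287, -0.2949, 0.0078]
tool_rot: [-3.142, -0.0, -0.138]
contact_force: [-0.6, 0.1, 0.5]
opening: 0.0799
grip_force: 0.0
```

Request:
send_rows:
  targets:
    - [0.2,0,0,0,0]
    - [0.2,0,0,0,0]
    - [0.2,0,0,0,0]
    - [0.2,0,0,0,0]
    - [0.2,0,0,0,0]

```text
time: 24.2
tool_pos: [0.4282, -0.2958, 0.0076]
tool_rot: [3.141, -0.001, -0.14]
contact_force: [0.1, 0.2, 0.2]
opening: 0.0408
grip_force: 0.0
```

Request:
send_rows:
  targets:
    - [0.2,0,0,0,0]
    - [0.2,0,0,0,0]

```text
time: 24.4
tool_pos: [0.4282, -0.2958, 0.0074]
tool_rot: [3.141, -0.0, -0.14]
contact_force: [-0.6, -0.3, 2.2]
opening: 0.032
grip_force: 40.0
```

Request:
send_rows:
  targets:
    - [0.2,0,0,0.03,0]
    - [0.2,0,0,0.045,0]
    - [0.2,0,0,0.045,0]
    - [0.2,0.01,0.02,0.03,0.03]
    - [0.2,0.02,0.032,0,0.03]

```text
time: 24.9
tool_pos: [0.4596, -0.2459, 0.1615]
tool_rot: [3.137, -0.007, -0.082]
contact_force: [1.0, -0.1, -3.9]
opening: 0.0318
grip_force: 40.0
```

Request:
send_rows:
  targets:
    - [0.2,0.023,0.037,0,0.03]
    - [0.2,0.023,0.037,0,0.03]
    - [0.2,0.023,0.037,0,0.03]
    - [0.2,0.023,0.037,0,0.01]
    - [0.2,0.018,0.025,0,0]

```text
time: 25.4
tool_pos: [0.5685, -0.0679, 0.1564]
tool_rot: [-3.141, 0.002, 0.022]
contact_force: [0.2, -1.3, -3.3]
opening: 0.0322
grip_force: 40.0
```

Request:
send_rows:
  targets:
    - [0.2,0.01,0.016,0,0]
    - [0.2,0,0,0,0]

```text
time: 25.6
tool_pos: [0.5786, -0.0522, 0.1562]
tool_rot: [-3.141, 0.001, 0.024]
contact_force: [-1.2, -0.3, -3.7]
opening: 0.0317
grip_force: 40.0
```

Request:
send_rows:
  targets:
    - [0.2,0,-0.003,-0.04,0]
    - [0.2,0,-0.003,-0.04,0]
    - [0.2,0,0,-0.02,0]
    - [0.2,0,0,-0.009,0]
    - [0.2,0,0,0,0]

```text
time: 26.1
tool_pos: [0.5773, -0.0612, 0.0473]
tool_rot: [-3.141, 0.002, 0.02]
contact_force: [0.6, -0.2, -2.7]
opening: 0.0318
grip_force: 40.0
```

Request:
send_rows:
  targets:
    - [0.5,0,0,0,0]
    - [0.5,0,0,0,0]
    - [0.5,0,0,0,0]
    - [0.5,0,0,0,0]

```text
time: 26.5
tool_pos: [0.5787, -0.0608, 0.0492]
tool_rot: [3.141, -0.002, 0.02]
contact_force: [0.0, 0.3, -0.1]
opening: 0.0461
grip_force: 0.0
```

Request:
send_rows:
  targets:
    - [0.5,0,0,0.03,0]
    - [0.5,0,0,0.04,0]
    - [0.5,0,0,0.045,0]
    - [0.4,-0.02,0,0.045,0.1]
    - [0.4,-0.02,0,0.045,0.14]

```text
time: 27.0
tool_pos: [0.5376, -0.0606, 0.2552]
tool_rot: [3.141, -0.001, 0.265]
contact_force: [0.7, -0.6, 0.3]
opening: 0.0378
grip_force: 0.0
```

Request:
send_rows:
  targets:
    - [0.4,-0.02,0,0.045,0.14]
    - [0.4,-0.02,0,0.045,0.14]
    - [0.4,-0.02,0.02,0.02,0.14]
    - [0.4,-0.01,0.02,0,0.14]
    - [0.4,0,0.02,0,0.14]

```text
time: 27.5
tool_pos: [0.4671, -0.0001, 0.3651]
tool_rot: [3.138, -0.001, 0.965]
contact_force: [0.4, 0.3, 0.7]
opening: 0.0363
grip_force: 0.0
```

```bash
python3 - <<'E'
from h import *
o=observe();print(o["tool_pos"],o["tool_rot"])
p,W=grab("top");tubes(p,W,.01,.042);tubes(p,W,.06,.08)
b=(W[...,2]>.28)&(W[...,2]<.33);b[:115]=0;b[160:]=0;b[:,:230]=0;b[:,320:]=0
for c,ce in comps(b,30): print("bar",ce,rect(W[c]),W[c][:,2].max())
cv2.imwrite("pics/t6.png",p[:,:,::-1])
E
```

```text
[ 4.67094927e-01 -9.44818415e-05  3.65116634e-01] [ 3.13831508e+00 -1.42487751e-03  9.65463071e-01]
grey [ 45. 110.] (array([858.4, 609.4]), array([201.8, 140.7]), 89.6) z 0.0117
grey [  4. 354.] (array([299.6, 681.9]), array([199.3,  20.4]), 0.6) z 0.0187
grey [287. 211.] (array([598. ,  41.4]), array([35.4, 31.5]), 1.6) z 0.069
bar [271.44007859 135.0589391 ] (array([705. ,  48.5]), array([121.,  16.]), -88.4) 0.3124064048680678
```

View pics/t6.png

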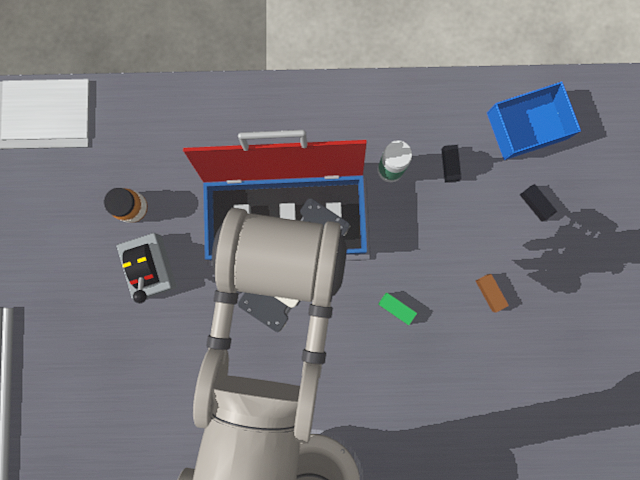

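All three tubes are in the tub, seen at (242,210), (287,212) and (333,211). No grey tube is left on the bench and the lever is at stop. The bar is at (0.705, 0.0485). Going there to shut the lid.

Request:
send_rows:
  targets:
    - [0.36,0.03,0.007,0,0.13]
    - [0.36,0.03,0.007,0,0.13]
    - [0.36,0.03,0.007,0,0.13]
    - [0.36,0.03,0.007,0,0.13]
    - [0.36,0.03,0.007,0,0.11]
  grip_force: 20

```text
time: 28.05
tool_pos: [0.6192, 0.0344, 0.3634]
tool_rot: [3.141, 0.0, 1.594]
contact_force: [0.9, -0.2, 0.3]
opening: 0.033
grip_force: 0.0
```

Request:
send_rows:
  targets:
    - [0.36,0.03,0.007,0,0]
    - [0.36,0.03,0.004,0,0]
    - [0.36,0.026,0.002,0,0]
    - [0.36,0,0,0,0]

```text
time: 28.45
tool_pos: [0.7064, 0.0471, 0.3595]
tool_rot: [-3.138, -0.0, 1.589]
contact_force: [1.1, 0.5, -0.2]
opening: 0.0331
grip_force: 0.0
```

Request:
send_rows:
  targets:
    - [0.36,-0.001,0.001,-0.04,0]
    - [0.36,0,0,-0.036,0]
    - [0.36,0,0,0,0]
    - [0.05,0,0,0,0]
    - [0.05,0,0,0,0]

```text
time: 28.95
tool_pos: [0.704, 0.0481, 0.2909]
tool_rot: [3.136, 0.0, 1.59]
contact_force: [-0.0, -1.0, -0.1]
opening: 0.0212
grip_force: 0.0
```

Request:
send_rows:
  targets:
    - [0.05,0,0,0,0]
    - [0.05,0,0,0,0]
    - [0.05,0,0,0,0]
    - [0.05,0,0,0,0]

```text
time: 29.35
tool_pos: [0.7042, 0.0482, 0.2901]
tool_rot: [3.136, 0.0, 1.59]
contact_force: [2.3, -0.7, 6.1]
opening: 0.0115
grip_force: 20.0
```

Request:
send_rows:
  targets:
    - [0.05,-0.0195,0,0.001,0]
    - [0.05,-0.0315,-0.001,-0.001,0]
    - [0.05,-0.0312,-0.001,-0.004,0]
    - [0.05,-0.0303,-0.001,-0.0086,0]
    - [0.05,-0.0287,0,-0.013,0]

```text
time: 29.85
tool_pos: [0.5619, 0.0449, 0.2636]
tool_rot: [3.136, 0.001, 1.59]
contact_force: [4.6, -3.1, -3.7]
opening: 0.011
grip_force: 20.0
```

Request:
send_rows:
  targets:
    - [0.05,-0.0264,-0.001,-0.017,0]
    - [0.05,-0.0235,-0.001,-0.021,0]
    - [0.05,-0.02,0,-0.0242,0]
    - [0.05,0,0,0,0]

```text
time: 30.25
tool_pos: [0.4903, 0.0433, 0.1974]
tool_rot: [-3.14, 0.0, 1.59]
contact_force: [1.8, 0.6, -3.0]
opening: 0.011
grip_force: 20.0
```

Request:
send_rows:
  targets:
    - [0.05,-0.011,0,-0.0265,0]
    - [0.05,-0.012,0,-0.029,0]
    - [0.05,-0.0075,0,-0.0295,0]
    - [0.05,-0.002,0,-0.015,0]
    - [0.05,-0.001,0,-0.009,0]

```text
time: 30.75
tool_pos: [0.4563, 0.0428, 0.0892]
tool_rot: [-3.136, 0.001, 1.591]
contact_force: [-5.1, -3.4, 0.1]
opening: 0.011
grip_force: 20.0
```

Request:
send_rows:
  targets:
    - [0.05,0,0,-0.004,0]
    - [0.05,0,0,-0.004,0]
    - [0.05,0,0,0,0]

```text
time: 31.05
tool_pos: [0.4562, 0.0429, 0.0827]
tool_rot: [-3.136, 0.001, 1.591]
contact_force: [-9.5, -4.3, 6.9]
opening: 0.0111
grip_force: 20.0
```

Request:
send_rows:
  targets:
    - [0.36,0,0,0,0]
    - [0.36,0,0,0,0]
    - [0.36,0,0,0,0]
    - [0.36,0,0,0.03,0]
    - [0.36,0,0,0.045,0]

```text
time: 31.55
tool_pos: [0.4573, 0.0435, 0.1566]
tool_rot: [-3.136, -0.001, 1.59]
contact_force: [0.9, -0.5, -0.5]
opening: 0.0329
grip_force: 0.0
```

Request:
send_rows:
  targets:
    - [0.5,0,0,0.045,0]
    - [0.8,-0.004,0.03,0,-0.14]
    - [0.8,-0.004,0.03,0,-0.14]
    - [0.8,-0.004,0.03,0,-0.14]
    - [0.8,-0.004,0.03,0,-0.14]

```text
time: 32.05
tool_pos: [0.4427, 0.1646, 0.2029]
tool_rot: [3.141, -0.001, 1.024]
contact_force: [0.6, 0.4, -0.1]
opening: 0.0683
grip_force: 0.0
```

```bash
python3 - <<'E'
from h import *
o=observe();print(o["tool_pos"],o["tool_rot"])
p,W=grab("scene");knob_scene(p,W);cv2.imwrite("pics/s7.png",p[:,:,::-1])
hsv=cv2.cvtColor(p,cv2.COLOR_RGB2HSV)
red=((hsv[...,0]<12)|(hsv[...,0]>168))&(hsv[...,1]>120)&(W[...,2]>.06)&(W[...,0]>.45)&(W[...,0]<.85)&(abs(W[...,1])<.26)
for c,ce in comps(red,300):
    q=W[c]; n=np.linalg.svd(q-q.mean(0),full_matrices=0)[2][2]; print("lid n",n.round(3),q.mean(0).round(3),np.percentile(q[:,2],[5,50,95]).round(4))
E
```

```text
[0.44265425 0.16456071 0.20287687] [ 3.14064468e+00 -9.23568548e-04  1.02429582e+00]
scene knob [469.75       257.84090909] centre~ [0.425  0.3414 0.1284] n 44
lid n [ 0.001 -0.001  1.   ] [0.591 0.06  0.103] [0.0989 0.1028 0.1065]
```

View pics/s7.png

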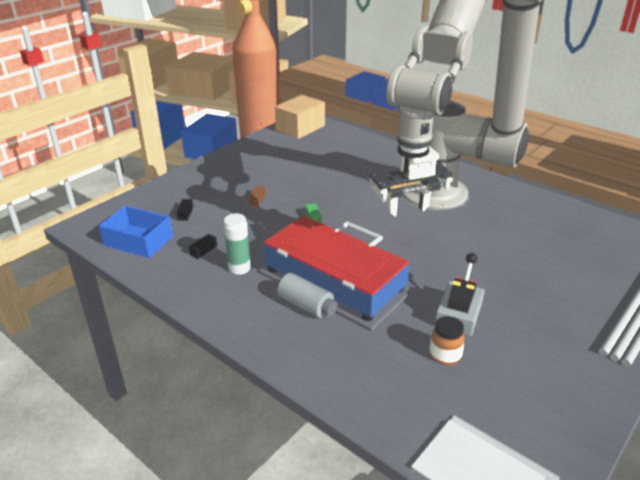

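The lid is shut and level with its top at 0.103, and the lever is still at stop. Now the lever goes to yellow.

Request:
send_rows:
  targets:
    - [0.8,-0.004,0.029,0,-0.121]
    - [0.8,-0.004,0.029,0,-0.121]
    - [0.8,-0.004,0.029,0,-0.121]
    - [0.8,-0.004,0.029,0,-0.121]
    - [0.8,-0.004,0.029,0,-0.121]
  grip_force: 12

```text
time: 32.6
tool_pos: [0.4225, 0.3096, 0.2026]
tool_rot: [-3.142, -0.001, 0.421]
contact_force: [-0.6, -0.3, 0.3]
opening: 0.0739
grip_force: 0.0
```

Request:
send_rows:
  targets:
    - [0.8,-0.002,0.03,0,-0.12]
    - [0.8,0,0,-0.045,0]
    - [0.8,0,0,-0.047,0]
    - [0.8,0,0,0,0]
    - [0.2,0,0,0,0]

```text
time: 33.1
tool_pos: [0.4209, 0.3384, 0.111]
tool_rot: [3.141, 0.001, 0.306]
contact_force: [0.2, -0.2, 0.9]
opening: 0.0691
grip_force: 0.0
```

Request:
send_rows:
  targets:
    - [0.2,0,0,0,0]
    - [0.2,0,0,0,0]
    - [0.2,0,0,0,0]
    - [0.2,0,0,0,0]
    - [0.2,0,0,0,0]

```text
time: 33.6
tool_pos: [0.4205, 0.3396, 0.1111]
tool_rot: [-3.139, -0.001, 0.305]
contact_force: [-6.6, 16.2, 0.3]
opening: 0.0302
grip_force: 9.0
```

Request:
send_rows:
  targets:
    - [0.2,0,0,0,0]
    - [0.2,0,0,0,0]

```text
time: 33.8
tool_pos: [0.42, 0.3412, 0.1112]
tool_rot: [-3.137, -0.002, 0.305]
contact_force: [-4.4, 12.6, 1.5]
opening: 0.0272
grip_force: 12.0
```

Request:
send_rows:
  targets:
    - [0.2,0.0112,0.005,0.0093,0]
    - [0.2,0.0168,0.0055,0.0096,0]
    - [0.2,0.0182,0.0055,0.0059,0]
    - [0.2,0.019,0.0058,0.002,0]
    - [0.2,0.0142,0.0043,-0.001,0]

```text
time: 34.3
tool_pos: [0.5004, 0.366, 0.1371]
tool_rot: [-3.139, -0.001, 0.306]
contact_force: [-3.6, 4.8, 1.0]
opening: 0.0269
grip_force: 12.0
```

Request:
send_rows:
  targets:
    - [0.2,0,0,0,0]
    - [0.2,0,0,0,0]

```text
time: 34.5
tool_pos: [0.5008, 0.3661, 0.137]
tool_rot: [-3.139, -0.003, 0.305]
contact_force: [0.4, 5.5, 2.3]
opening: 0.0266
grip_force: 12.0
```

```bash
python3 - <<'E'
from h import *
p,W=grab("scene");knob_scene(p,W)
E
```

```text
scene knob [464.85416667 268.41666667] centre~ [0.502  0.3666 0.1537] n 96
```

Request:
send_rows:
  targets:
    - [0.7,0,0,0,0]
    - [0.7,0,0,0,0]
    - [0.7,0,0,0,0]
    - [0.7,0,0,0,0]
    - [0.7,0,0,0.03,0]

```text
time: 35.05
tool_pos: [0.4978, 0.3629, 0.1623]
tool_rot: [3.14, 0.009, 0.305]
contact_force: [0.2, -0.3, 0.7]
opening: 0.0617
grip_force: 0.0
```

Request:
send_rows:
  targets:
    - [1,0,0,0.045,0]
    - [1,0,-0.04,0.03,0]
    - [1,-0.02,-0.045,0,0]
    - [1,-0.02,-0.045,0,0]
    - [1,-0.02,-0.045,0,0]

```text
time: 35.55
tool_pos: [0.4389, 0.1877, 0.2413]
tool_rot: [3.141, -0.0, 0.306]
contact_force: [0.1, -0.7, -0.4]
opening: 0.0912
grip_force: 0.0
```

Request:
send_rows:
  targets:
    - [1,-0.01,-0.048,0,0]
    - [1,-0.01,-0.048,0,0]
    - [1,0,-0.048,0,0]
    - [1,0,-0.048,0,0]
    - [1,0,-0.048,0,0]

```text
time: 36.05
tool_pos: [0.4194, -0.0525, 0.2416]
tool_rot: [3.141, -0.001, 0.305]
contact_force: [0.8, 0.5, -0.7]
opening: 0.0916
grip_force: 0.0
```

```bash
python3 - <<'E'
from h import *
p,W=grab("top");knob(p,W);tubes(p,W)
hsv=cv2.cvtColor(p,cv2.COLOR_RGB2HSV)
for nm,m in(("red",((hsv[...,0]<8)|(hsv[...,0]>172))&(hsv[...,1]>120)),("yel",(abs(hsv[...,0]-28)<8)&(hsv[...,1]>120))):
    m=m.copy();m[:,200:]=0;m[:225]=0;m[320:]=0
    for c,ce in comps(m,6): print(nm,ce,np.nanmedian(W[c],0).round(4))
a=cv2.resize(p[215:315,90:190],(400,400),interpolation=2)
p,W=grab("scene");knob_scene(p,W)
b=cv2.resize(p[220:350,400:530],(400,400),interpolation=2)
cv2.imwrite("pics/c8.png",np.hstack([a,b])[:,:,::-1])
E
```

```text
knob [124. 258.] [0.4982 0.3613 0.1636] 0.1715 (array([499.2, 363.8]), array([22.9, 22.5]), -89.9) sphere [0.4989 0.3646 0.158 ] 0.0113
red [148.38095238 276.5952381 ] [0.4606 0.3365 0.0892]
red [134.08333333 281.36111111] [0.4524 0.3668 0.089 ]
scene knob [463.96551724 268.46551724] centre~ [0.5028 0.3649 0.1532] n 58
```

View pics/c8.png

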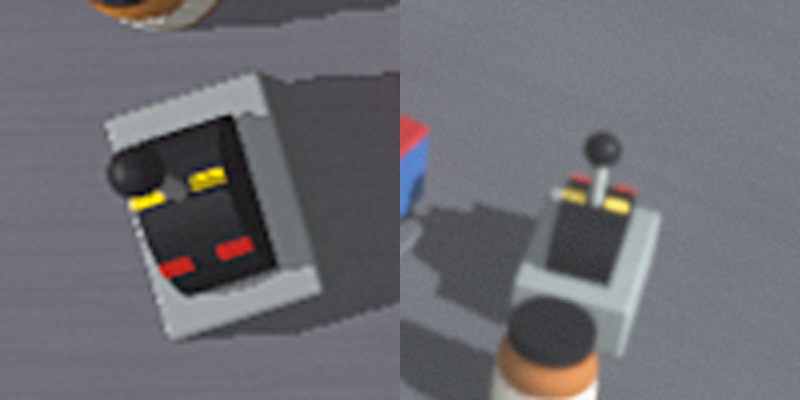

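The knob sits at a lean of about 0.14–0.16 rad past upright, a lever angle of about 0.89–0.91. In both crops the rod lies between the yellow marks. The lid is shut and the gripper is clear, so I'm handing in.

```bash
python3 -c "
from cell import *
print(hand_in())"
```

```text
the job is handed in; nothing more can be done
None
```

I handed the job in at about 36 s. All three steel tubes are in the tub, the lid is shut, and the speed lever is at the yellow mark, having stayed at stop until the lid was shut. I left the spray can, the amber jar and the look-alikes alone. The hand-in returned no verdict.

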